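# Lift the lid off the chocolate case

## Task

The chocolate case has to be refilled: swing its lid up on its hinges until it stands upright, lift it straight up off the two hinge pins, and stand it, handle up, in one of the empty slots of the lid rack. Lower it in gently and let go; do not set it on the counter or disturb the other things.

Things in the scene. Friction and masses are not known exactly. Their poses are not given: they have to be found in the camera images.
- case: Plywood chocolate case fixed to the counter: open box 150 (x) x 240 (y) x 70 mm high with chocolates inside. Origin: centre of its underside. Its x points to its back, where the hinge is; its front (-x) faces the robot; z up.
- case_pins (a point): Point mid-way between the case's two hinge pins, on their axis: 101 mm behind the case's centre, 64 mm above the counter; axes as the case. Each is a steel pin of 8 mm diameter, 20 mm long, along y, at y = +-67 to +-87 mm, held by a steel lug at its outer end.
- case_stops (a point): Point mid-way between the two rubber stop buffers behind the pins (at y = +-87 mm, tops 38 mm above the pin axis); axes as the case. The opened lid leans on them 6 degrees (0.11 rad) past vertical, away from the case's front, and stays there by itself. It tips back onto them by itself from about 6 degrees short of vertical.
- lid_hinge (a point): Point on the lid mid-way between its two hinge hooks; it lies at case_pins while the lid is on its pins. Lid axes: x from hinge to handle (up when upright), z out of the top face (up when shut), y along the hinge. Steel hooks at y = +-80 mm, 6 mm thick, z = -11 to 11 mm, reach to x = -14 mm; each has a 10 mm slot, open to -x, over its pin: upright, the lid comes off when lifted 18 mm along its x.
- lid_centre (a point): Centre of the loose lid's panel, 94 mm from the hinge along the lid's x, 12 mm along its z; axes as the lid. Plywood frame 240 mm wide (y), 12 mm thick, from x = 6 to 182 mm from the hinge, with a clear panel; about 0.4 kg. Shut, it lies on the case's rim; a batten 8 mm high below its front rail sits inside the case, so that the shut lid cannot slide off.
- lid_handle (a point): Centre of the lid's brass bow handle: round bar of 12 mm diameter, straight for 110 mm along the lid's y, 210 mm from the hinge along the lid's x and 12 mm along its z, with a 22 mm open gap between bar and frame. Shut, it stands 28 mm clear of the case's front wall, centre 76 mm above the counter, open space below. Axes as the lid.
- rack: Rack fixed to the counter: dark board 200 (x) x 260 (y) x 12 mm with four steel wire hoops (6 mm wire, 200 mm wide along y, tops 100 mm above the counter) at x = -84, -28, 28, 84 mm, making three slots 50 mm wide. Origin: centre of its underside; z up, -x towards the robot. The slot farthest from the robot (x = 56 mm) holds a black tray; the other two are empty.
- slot_front (a point): Centre of the floor of the empty slot nearest the robot, on the board's top (12 mm above the counter). Axes as the rack.
- slot_mid (a point): Centre of the floor of the empty middle slot, on the board's top (12 mm above the counter). Axes as the rack. A lid standing in a slot has its hinge point 14 mm above this floor.
- tray: Bystander: black plastic tray 180 mm wide, 34 mm thick, 120 mm high, loose, standing on edge in the rack's far slot. Origin at the centre of its lower edge.
- jar: Bystander: closed glass sweet jar, 92 mm diameter, 171 mm high, loose on the counter. Origin at the centre of its foot.
- gift_box: Bystander: purple gift box with gold ribbon, 74 x 74 x 38 mm, loose on the counter. Origin at the centre of its underside.
- bowl: Bystander: small white bowl, 86 mm diameter, 55 mm high, loose on the counter. Origin at the centre of its foot.

How it is judged:
By the outcome, as a careful person would: the job done as asked, in the order asked, and still so for the second after the job is handed in, with the robot touching nothing.
It also fails if it takes over 61 s, if anything falls off the work surface, if the arm or the gripper's body presses on something with over 40 N, if the wrist force passes 120 N, or if a joint passes its speed limit or range.

## Robot

A 7-joint arm with a two-finger parallel gripper is mounted at the origin on the work surface. World frame = base frame: x ahead of the robot, y to its left, z up, the work surface at z = 0. Lengths are in m, angles in rad, forces in N, time in s.
With the tool pointing down it reaches from about 0.4 to 0.925 m from the base axis. Payload 5.6 kg.
Tool frame: the origin (TCP) lies at the very end of the fingers, on their centre line; the grasp point (between the pads) lies grasp_offset behind it (grasp_offset is the distance from the TCP to the grasp point, in m); z points along the fingers, x is the direction in which the jaws open and shut, and the axes are right-handed (so a half turn about z gives the same grasp; the last joint's range is limited). The gripper opens to 85 mm and grips with 20 to 120 N. Pads are 22 mm wide; open, the fingers measure 114 mm over their backs; the gripper's body (76 mm by 85 mm) begins 54 mm behind the grasp point. The pads swing forward as they close: fully open they stand 13 mm farther back than shut.
Start: joints at [-1.22, 0.468, -0.012, 1.603, 0.006, 1.071, -0.056], TCP at [0.249, 0.6, 0.231] pointing down, gripper open.
Joint ranges: [-2.53, 2.53], [-0.31, 2.02], [-1.57, 1.55], [0.28, 2.44], [-1.29, 4.43], [0.15, 1.84], [-2.92, 2.92]. Speed limits (rad/s): [2.57, 2.57, 3.14, 3.14, 3.14, 3.14, 3.14].

## Interface

Orientations are given as a 3x3 rotation matrix whose columns are the frame's x, y, z axes.
In Python, from station import get_obs, read_camera, finish_job, grasp_offset gives the robot as it stands.
- The arm moves only by the tool servo_tool, never from a script. Its argument "commands" is a list of rows, each an object with "dp": the shift along the world's x, y, z in cm, a list of three; "twist": the turn about the world's z in rad. A call has 1 to 12 rows; each row is the pose to reach, as a shift and turn from the pose commanded when the call began; what a row does not reach only later rows make up. A row lasts 1/8 s, in which the tool goes at most 62.5 mm and 10.7 degrees, less where a joint would pass 70% of its speed; a pose out of reach is approached as far as the arm can. A call with a gripper value outside its range is refused whole. "jaw" is the finger opening in cm, from 0 to 8.54, set as the call begins (left out, the last holds). The fingers move at their own pace and stop on an object; "newtons" is the grip in N (left out, the last holds). Time passes only in rows, so rows that repeat a pose let the fingers close. It gives the time, the measured TCP pose, the force and the opening at its end, in the units of the state.
- get_obs(): the state, without advancing time (a new reading comes with each control period).
- read_camera(name): name is "side" or "top" or "wrist"; returns a dict with "img" (400x640x3 uint8, blue, green, red), "vfov" (degrees; the focal length in pixels is half the picture's height over the tangent of half this angle, whatever the lens; pixels are square), "cx", "cy" (the principal point, pixels), "distortion" ([k1, k2, p1, p2, k3] as OpenCV has them; the pictures are not rectified), "R" (3x3) and "t" (3): a world point X has camera coordinates R X + t. Camera axes: x right, y down, z forward; pixel columns grow to the right and rows downward; lengths in m; the calibration is good to about 2 mm. A picture is of the moment at which its call begins. There is no depth.
- finish_job(): hands the job in, once; it reports no verdict.
The state is a dict: "t": time; "q": joint angles; "qvel": joint speeds; "effort": joint torques, N m; "eef_pos": TCP position; "tcp_rot": TCP orientation; "force": force on the tool from outside, world axes, zero at the start; "wrist_torque": the same for the moment, N m; "opening": opening from 0.0 (shut) to 1.0 (fully open).
Only numpy, scipy, OpenCV 4.12 (cv2) and the standard library are available. Lean on these libraries where they do the work, as an engineer would, in place of code of your own. Each camera call takes 0.05 s, during which the arm holds its last target.

## Working session

There is one attempt and no reset: what is moved stays moved. The work goes in short steps, Python scripts to look and compute and a tool call to move; the robot and the scene stay as the last step left them, time stands still between calls to the robot, and variables do not carry over. Pictures are saved under pics/ and viewed, and the job is handed in when it is done.

Besides the shell and the picture viewer there is one more tool, called after ">>>" as name(argument=value, ...) on one line, values as JSON. servo_tool: Moves the arm, as the interface text tells. Its arguments: {"type":"object","properties":{"commands":{"type":"array"},"jaw":{"type":"number"},"newtons":{"type":"number"}},"required":["commands"]}

```bash
mkdir -p pics; ls; python3 - <<'E'
from station import *
import cv2
o=get_obs();print({k:(v if not hasattr(v,'round') else v) for k,v in o.items()});print(grasp_offset)
for n in("side","top","wrist"):
    c=read_camera(n);cv2.imwrite(f"pics/{n}0.png",c["img"]);print(n,c["vfov"],c["cx"],c["cy"],c["distortion"],c["R"],c["t"])
E
```

```text
pics
{'t': 0.0, 'q': array([-1.21998382,  0.46836086, -0.01159154,  1.60363346,  0.00600756,
        1.07134963, -0.05629806]), 'qvel': array([ 0.00083989, -0.00116411, -0.00069751, -0.00089308,  0.00055777,
        0.00065897, -0.00013236]), 'effort': array([-4.37412973e-05, -5.32376540e+01,  2.18652055e-02, -2.51303351e+01,
        1.15857800e-02,  7.91862840e-03,  8.38522425e-06]), 'eef_pos': array([0.24927443, 0.5997112 , 0.23034481]), 'tcp_rot': array([[ 3.83774589e-01,  9.23426651e-01, -5.34480366e-04],
       [ 9.23425218e-01, -3.83774938e-01, -1.63181418e-03],
       [-1.71198087e-03,  1.32696168e-04, -9.99998526e-01]]), 'force': array([-0.34365569,  0.56227735, -0.24672909]), 'wrist_torque': array([0.00644604, 0.06044338, 0.04616948]), 'opening': 1.002813813244878}
0.0187
side 49.78679951445582 315.52355825655155 197.8618492063746 [-0.00869565  0.          0.          0.          0.        ] [[ 0.95093715 -0.30936672  0.00328169]
 [-0.21893755 -0.68039314 -0.69937939]
 [ 0.21859755  0.66434735 -0.71474311]] [-0.53837919  0.16646091  0.90590488]
top 54.156360483543764 315.8258408992037 190.94705913024407 [-0.09611994  0.          0.          0.          0.        ] [[ 0.01678773 -0.99964893 -0.02049856]
 [-0.98188724 -0.01261292 -0.18904592]
 [ 0.188721    0.02330093 -0.98175427]] [0.00586739 0.58605734 0.8368192 ]
wrist 67.02092202570023 316.426824384235 197.6490566196756 [-0.04030189  0.          0.          0.          0.        ] [[ 0.38377691  0.92342036 -0.00318074]
 [ 0.879217   -0.36434848  0.30696524]
 [ 0.28229905 -0.12060273 -0.95171541]] [-0.64933447 -0.04008527  0.38188358]
```

View pics/side0.png

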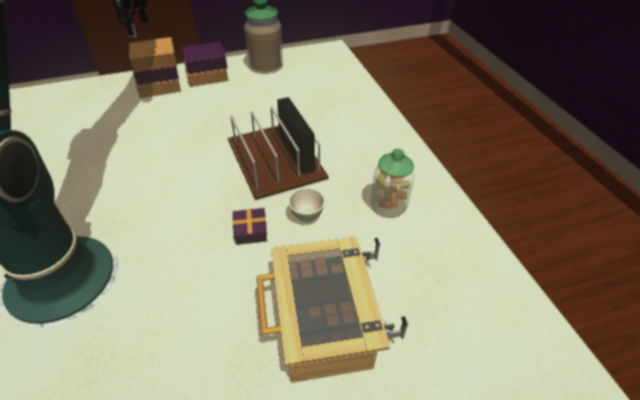

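View pics/top0.png

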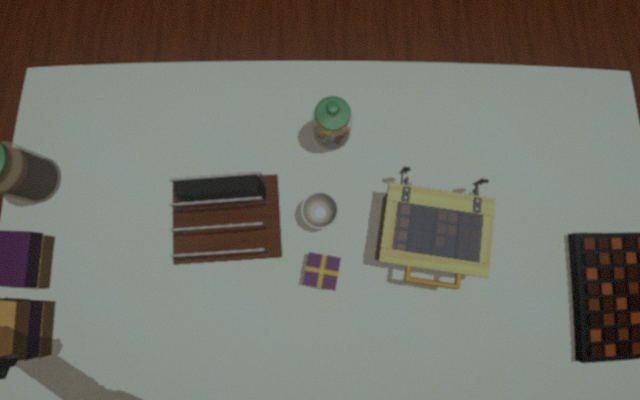

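View pics/wrist0.png

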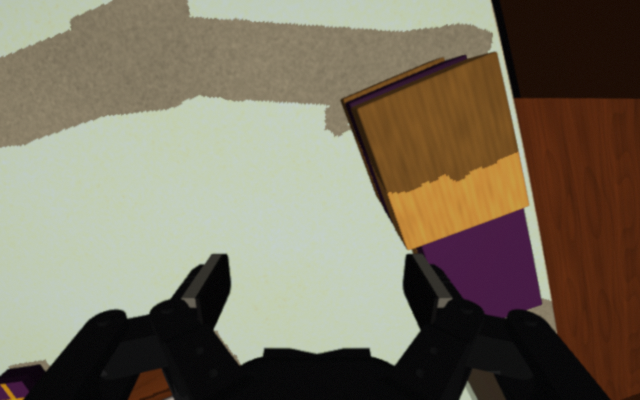

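The side view shows the shut lid at about (325,300), with its handle at (265,305). The top view shows the lid at (437,230), handle at (432,278), and the rack at (227,220) with its two near slots empty. Next I'll enlarge both.

```bash
python3 - <<'E'
import cv2
t=cv2.imread("pics/top0.png");s=cv2.imread("pics/side0.png")
cv2.imwrite("pics/c_top_case.png",cv2.resize(t[155:300,370:505],None,fx=4,fy=4,interpolation=cv2.INTER_CUBIC))
cv2.imwrite("pics/c_top_rack.png",cv2.resize(t[160:275,160:290],None,fx=5,fy=5,interpolation=cv2.INTER_CUBIC))
cv2.imwrite("pics/c_side_case.png",cv2.resize(s[230:385,250:415],None,fx=3.8,fy=3.8,interpolation=cv2.INTER_CUBIC))
cv2.imwrite("pics/c_side_rack.png",cv2.resize(s[90:205,220:335],None,fx=5,fy=5,interpolation=cv2.INTER_CUBIC))
E
```

```text
(no output)
```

View pics/c_top_case.png

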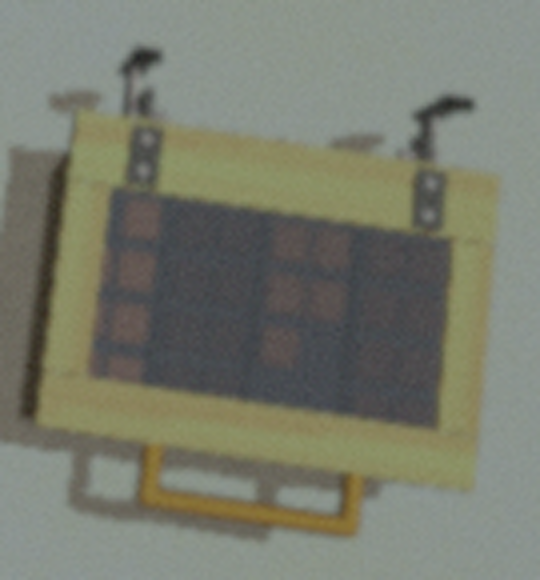

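View pics/c_side_case.png

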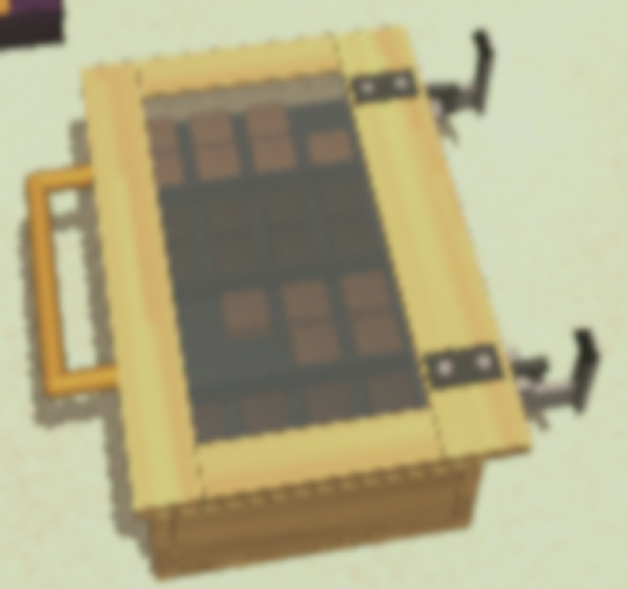

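View pics/c_top_rack.png

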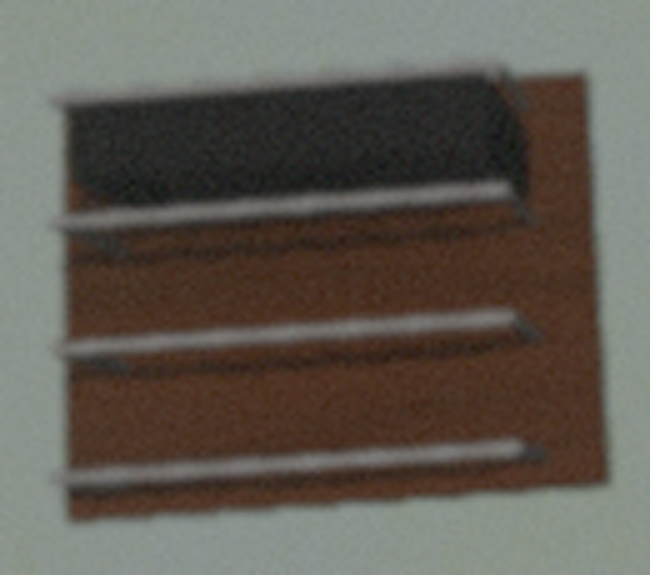

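View pics/c_side_rack.png

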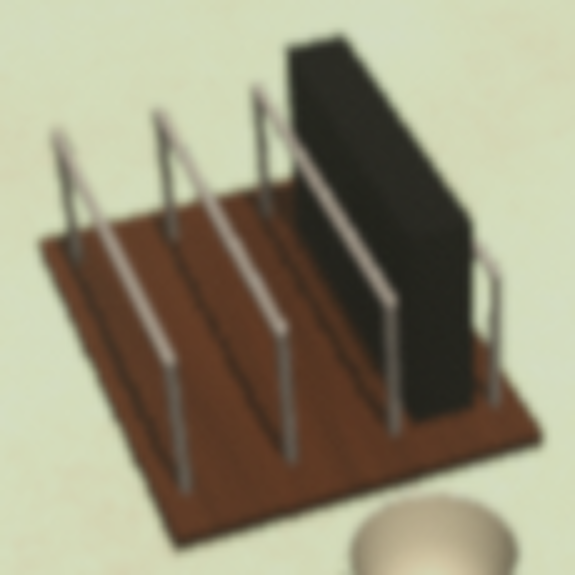

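```bash
cat > h.py <<'E'
import numpy as np, cv2
from scipy.optimize import least_squares
def setup(c):
    f=c["img"].shape[0]/2/np.tan(np.radians(c["vfov"]/2))
    return dict(K=np.array([[f,0,c["cx"]],[0,f,c["cy"]],[0,0,1]]),d=np.array(c["distortion"],float),R=np.array(c["R"]),t=np.array(c["t"]))
def ray(s,uv):
    p=cv2.undistortPoints(np.array([[uv]],float),s["K"],s["d"])[0,0]
    return -s["R"].T@s["t"], s["R"].T@np.array([p[0],p[1],1])
def plane(s,uv,z):
    o,d=ray(s,uv);return o+d*(z-o[2])/d[2]
def tri(s1,u1,s2,u2):
    A=[];b=[]
    for s,u in((s1,u1),(s2,u2)):
        o,d=ray(s,u);d=d/np.linalg.norm(d);P=np.eye(3)-np.outer(d,d);A.append(P);b.append(P@o)
    A=np.vstack(A);b=np.hstack(b);x,_,_,_=np.linalg.lstsq(A,b,rcond=None)
    return x,np.linalg.norm(A@x-b)
def proj(s,X):
    return cv2.projectPoints(np.atleast_2d(np.array(X,float)),cv2.Rodrigues(s["R"])[0],s["t"],s["K"],s["d"])[0][:,0]
def crop(p,o,f): return ((p[0]+.5)/f-.5+o[0],(p[1]+.5)/f-.5+o[1])
E
cat > m1.py <<'E'
from station import *
from h import *
np.set_printoptions(precision=4,suppress=True)
T=setup(read_camera("top"));S=setup(read_camera("side"))
tc=lambda p:crop(p,(370,155),4); sc=lambda p:crop(p,(250,230),3.8)
tr=lambda p:crop(p,(160,160),5); sr=lambda p:crop(p,(220,90),5)
for n,a,b in[("hL",(151,495),(38,184)),("hR",(350,525),(55,383)),("lidBL",(77,113),(405,28)),("lidBR",(498,175),(528,447)),("lidFR",(470,488),(137,508)),("lidFL",(38,424),(85,68))]:
    print(n,*tri(T,tc(a),S,sc(b)))
for n,a,b in[("f+",(60,478),(58,135)),("f-",(522,448),(173,360)),("m+",(60,350),(160,115)),("m-",(515,318),(283,330)),("n+",(60,223),(258,92)),("n-",(510,188),(392,300)),]:
    print(n,*tri(T,tr(a),S,sr(b)), plane(T,tr(a),.097)[:2])
print("board side",[plane(S,sr(p),.012) for p in((42,242),(178,543),(542,437))])
print("board top",[plane(T,tr(p),.012) for p in((70,520),(607,483),(585,75))])
E
python3 m1.py
```

```text
hL [ 0.394  -0.1854  0.0786] 0.0009321394126073903
hR [ 0.378  -0.2925  0.0797] 0.00012655507993333782
lidBL [ 0.6035 -0.1489  0.0788] 0.002174015126065611
lidBR [ 0.5691 -0.3855  0.0788] 0.0007805399217673943
lidFR [ 0.3978 -0.3594  0.08  ] 0.0004347713040692107
lidFL [ 0.4322 -0.1247  0.082 ] 0.0025431050197936345
f+ [0.4338 0.3223 0.0974] 0.0014554105003497517 [0.4328 0.3226]
f- [0.4518 0.1211 0.1004] 0.002294982029390621 [0.4504 0.1218]
m+ [0.4896 0.3276 0.0948] 0.0018546726321344478 [0.4881 0.3269]
m- [0.5068 0.1263 0.1004] 0.0018604555495689292 [0.5059 0.127 ]
n+ [0.5454 0.3322 0.0951] 0.0014216686092861015 [0.5441 0.3316]
n- [0.5628 0.1307 0.1015] 0.0012967185683884653 [0.5626 0.1315]
board side [array([0.4184, 0.3467, 0.012 ]), array([0.4402, 0.0895, 0.012 ]), array([0.6346, 0.1069, 0.012 ])]
board top [array([0.4148, 0.3497, 0.012 ]), array([0.4382, 0.0943, 0.012 ]), array([0.6335, 0.1114, 0.012 ])]
```

Two-view measurements:

| Item | Measured | Check |
|---|---|---|
| Lid yaw | ≈ -0.146 | – |
| Lid centre | (0.5007, -0.2546) | Top face at 0.080; text says 0.082 |
| Handle | (0.386, -0.2385, 0.079) | Text says height 0.076; length 108 of 110 mm |
| Rack yaw | 0.088 | – |
| Front slot | (0.4705, 0.2243) | Hoop pitch 56 mm, tops ≈ 0.098 |

Next I'll move over.

>>> servo_tool(commands=[{"dp": [2.5, -3.7, 0.6], "twist": -0.11}, {"dp": [5, -7.5, 1.2], "twist": -0.22}, {"dp": [7.5, -11.2, 1.9], "twist": -0.33}, {"dp": [10, -15, 2.5], "twist": -0.44}, {"dp": [12.5, -18.7, 3.1], "twist": -0.55}, {"dp": [15, -22.5, 3.7], "twist": -0.66}, {"dp": [17.5, -26.2, 4.4], "twist": -0.77}, {"dp": [20, -30, 5], "twist": -0.88}, {"dp": [20, -35, 5], "twist": -0.99}, {"dp": [20, -40, 5], "twist": -1.1}, {"dp": [20, -45, 5], "twist": -1.21}, {"dp": [20, -50, 5], "twist": -1.323}], jaw=2.2, newtons=35)

```text
t: 1.75
eef_pos: [0.4492, 0.0986, 0.2814]
tcp_rot: [[0.989, -0.149, 0.0], [-0.149, -0.989, 0.0], [0.0, -0.0, -1.0]]
force: [0.8, -0.0, -0.8]
opening: 0.26
```

>>> servo_tool(commands=[{"dp": [0, -5, 0]}, {"dp": [0, -10, 0]}, {"dp": [-1, -15, -2]}, {"dp": [-2, -20, -4]}, {"dp": [-3.5, -25, -6]}, {"dp": [-5, -30, -8]}, {"dp": [-6.2, -33.8, -11]}, {"dp": [-6.4, -33.8, -13]}, {"dp": [-6.4, -33.8, -13]}, {"dp": [-6.4, -33.8, -13]}])

```text
invalid input
```

```bash
python3 - <<'E'
from station import *
import cv2
from h import *
c=read_camera("wrist");cv2.imwrite("pics/w1.png",c["img"]);s=setup(c);o=get_obs();print(o['eef_pos'])
g=o['eef_pos']
print(proj(s,[[.394,-.1854,.076],[.378,-.2925,.076],[.386,-.2385,.076],g,g+[0,0,.014]]))
for n in("side","top"):
    c=read_camera(n);cv2.imwrite(f"pics/{n}1.png",c["img"])
E
```

```text
[0.44915838 0.09151181 0.2815431 ]
[[308.45016358 360.47211863]
 [309.16862691 411.30667927]
 [308.77574164 386.78090614]
 [318.48974733 268.45914901]
 [318.64127481 283.37174088]]
```

View pics/w1.png

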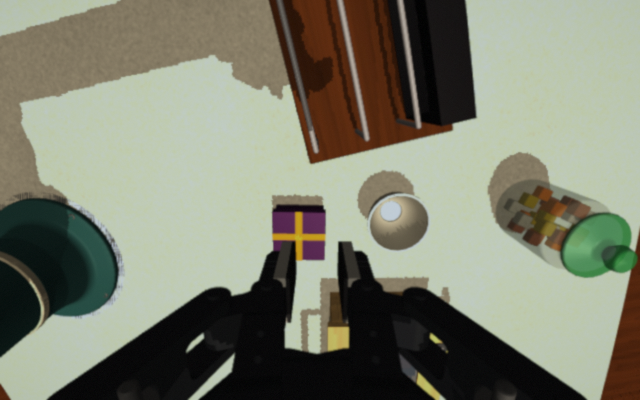

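The wrist view shows the fingers at (320,270), with the gift box at (299,232) and the rack above. The last move was refused because it had no twist values, so I'll resend it.

>>> servo_tool(commands=[{"dp": [0, -5, 0], "twist": 0}, {"dp": [0, -10, 0], "twist": 0}, {"dp": [-1, -15, -2], "twist": 0}, {"dp": [-2, -20, -4], "twist": 0}, {"dp": [-3.5, -25, -6], "twist": 0}, {"dp": [-5, -30, -8], "twist": 0}, {"dp": [-6.2, -33.8, -11], "twist": 0}, {"dp": [-6.4, -33.8, -13], "twist": 0}, {"dp": [-6.4, -33.8, -13], "twist": 0}, {"dp": [-6.4, -33.8, -13], "twist": 0}])

```text
t: 3.15
eef_pos: [0.3866, -0.2372, 0.1518]
tcp_rot: [[0.99, -0.143, 0.001], [-0.143, -0.99, -0.0], [0.001, 0.0, -1.0]]
force: [-0.7, 0.0, 0.3]
opening: 0.258
```

```bash
python3 - <<'E'
from station import *
import cv2
from h import *
c=read_camera("wrist");cv2.imwrite("pics/w2.png",c["img"]);s=setup(c);o=get_obs();print(o['eef_pos'],o['qvel'])
g=o['eef_pos']
print(proj(s,[[.394,-.1854,.076],[.378,-.2925,.076],[.386,-.2385,.076],g,g+[0,0,.014]]))
for n in("side","top"):
    c=read_camera(n);cv2.imwrite(f"pics/{n}1.png",c["img"])
print(get_obs()['eef_pos'])
E
```

```text
[ 0.38671128 -0.23722315  0.15207319] [-0.00095807 -0.0074284   0.00497578  0.00059189 -0.00336175 -0.0026041
  0.00283847]
[[316.60625322 139.75077686]
 [316.00913078 271.50019745]
 [316.20231636 209.86070179]
 [317.00163092 257.06616987]
 [317.03759989 271.22941582]]
[ 0.386507   -0.23733043  0.15212002]
```

View pics/w2.png

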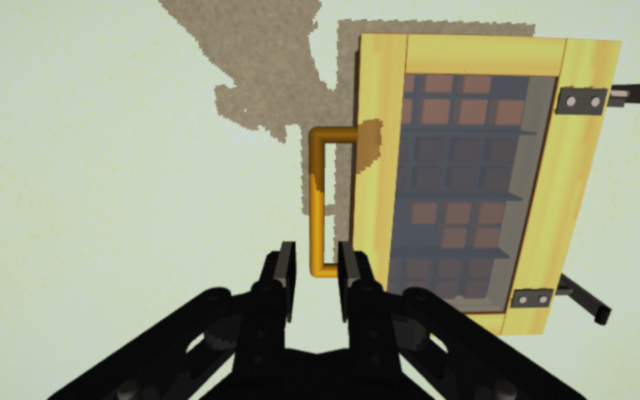

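View pics/side1.png

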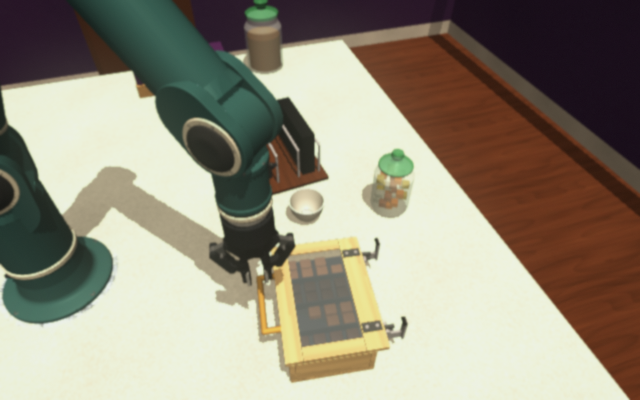

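The wrist view shows the handle bar at column 317, rows 134–272. I predicted column 316, rows 140–271, and the jaws are centred on column 317, so the alignment is good. Next I'll descend to straddle the bar.

>>> servo_tool(commands=[{"dp": [-0.1, -0.1, -1.5], "twist": 0}, {"dp": [-0.1, -0.1, -3], "twist": 0}, {"dp": [-0.1, -0.1, -4.5], "twist": 0}, {"dp": [-0.1, -0.1, -5.5], "twist": 0}, {"dp": [-0.1, -0.1, -6.5], "twist": 0}, {"dp": [-0.1, -0.1, -7.3], "twist": 0}, {"dp": [-0.1, -0.1, -8.1], "twist": 0}, {"dp": [-0.1, -0.1, -8.9], "twist": 0}, {"dp": [-0.1, -0.1, -8.9], "twist": 0}])

```text
t: 4.42
eef_pos: [0.3841, -0.2386, 0.0618]
tcp_rot: [[0.989, -0.146, -0.001], [-0.146, -0.989, 0.0], [-0.001, -0.0, -1.0]]
force: [-0.2, -1.2, -0.1]
opening: 0.257
```

```bash
python3 - <<'E'
from station import *
import cv2
c=read_camera("wrist");cv2.imwrite("pics/w3.png",c["img"])
c=read_camera("side");cv2.imwrite("pics/s3.png",cv2.resize(c["img"][200:390,190:410],None,fx=3,fy=3))
o=get_obs();print(o['eef_pos'],o['force'])
E
```

```text
[ 0.38448743 -0.23888682  0.06234416] [ 0.16003155 -0.71069164  0.26214536]
```

View pics/w3.png

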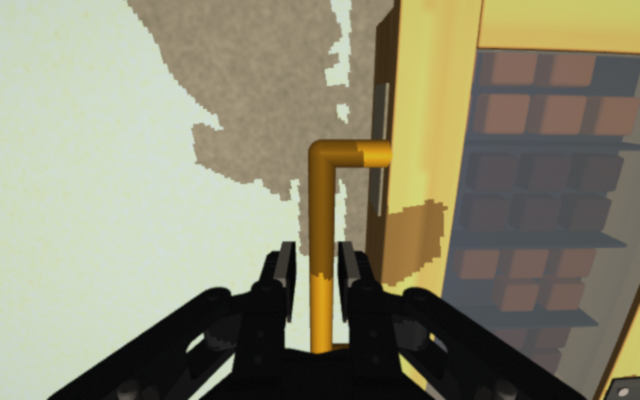

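View pics/s3.png

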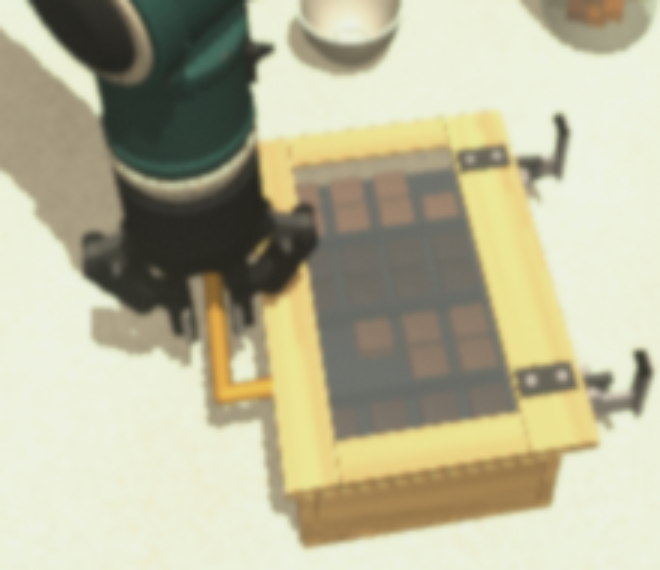

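The bar sits at column 321 between the pads, whose inner faces are at columns 295 and 340. I'll close the jaws.

>>> servo_tool(commands=[{"dp": [0.15, 0, 0], "twist": 0}, {"dp": [0.15, 0, 0], "twist": 0}, {"dp": [0.15, 0, 0], "twist": 0}, {"dp": [0.15, 0, 0], "twist": 0}, {"dp": [0.15, 0, 0], "twist": 0}], jaw=0.6, newtons=35)

```text
t: 5.15
eef_pos: [0.3857, -0.2389, 0.0626]
tcp_rot: [[0.989, -0.146, 0.0], [-0.146, -0.989, 0.0], [0.0, -0.0, -1.0]]
force: [-3.7, -0.4, 5.5]
opening: 0.122
```

```bash
python3 - <<'E'
import numpy as np
r=np.hypot(210,12)/10;a=np.arctan(12/210)
for th in range(0,97,4):
    t=np.radians(th)+a
    s=r*(np.cos(a)-np.cos(t));h=r*(np.sin(t)-np.sin(a))
    print(th,np.round([s*np.cos(.146),-s*np.sin(.146),h],2))
E
```

```text
0 [ 0. -0.  0.]
4 [ 0.13 -0.02  1.46]
8 [ 0.37 -0.05  2.91]
12 [ 0.7  -0.1   4.34]
16 [ 1.13 -0.17  5.74]
20 [ 1.66 -0.24  7.11]
24 [ 2.28 -0.34  8.44]
28 [ 2.99 -0.44  9.72]
32 [ 3.79 -0.56 10.95]
36 [ 4.67 -0.69 12.11]
40 [ 5.62 -0.83 13.22]
44 [ 6.66 -0.98 14.25]
48 [ 7.76 -1.14 15.21]
52 [ 8.92 -1.31 16.09]
56 [10.14 -1.49 16.88]
60 [11.42 -1.68 17.59]
64 [12.74 -1.87 18.2 ]
68 [14.09 -2.07 18.72]
72 [15.49 -2.28 19.14]
76 [16.9  -2.49 19.47]
80 [18.34 -2.7  19.69]
84 [19.79 -2.91 19.81]
88 [21.24 -3.12 19.83]
92 [22.69 -3.34 19.75]
96 [24.13 -3.55 19.56]
```

First I'll swing a small part of the arc and check the forces.

>>> servo_tool(commands=[{"dp": [0.05, -0.01, 0.7], "twist": 0}, {"dp": [0.13, -0.02, 1.46], "twist": 0}, {"dp": [0.24, -0.03, 2.2], "twist": 0}, {"dp": [0.37, -0.05, 2.91], "twist": 0}, {"dp": [0.53, -0.07, 3.6], "twist": 0}, {"dp": [0.7, -0.1, 4.34], "twist": 0}, {"dp": [0.9, -0.13, 5.05], "twist": 0}, {"dp": [1.13, -0.17, 5.74], "twist": 0}, {"dp": [1.39, -0.2, 6.43], "twist": 0}, {"dp": [1.66, -0.24, 7.11], "twist": 0}])

```text
t: 6.4
eef_pos: [0.4027, -0.2412, 0.1339]
tcp_rot: [[0.989, -0.146, 0.0], [-0.146, -0.989, -0.0], [0.0, 0.0, -1.0]]
force: [0.6, 0.2, -3.3]
opening: 0.124
```

```bash
python3 - <<'E'
from station import *
import cv2
c=read_camera("side");cv2.imwrite("pics/s4.png",c["img"])
o=get_obs();print(o['eef_pos'],o['force'],o['wrist_torque'])
E
```

```text
[ 0.40356666 -0.24147183  0.13452912] [ 0.26367919 -0.5328156  -3.39431482] [0.04267725 0.24378793 0.00836631]
```

View pics/s4.png

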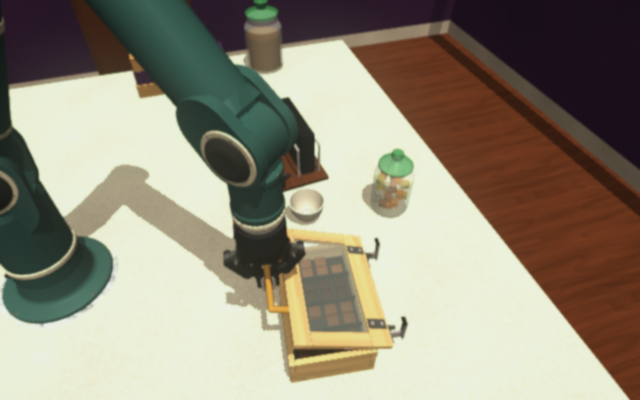

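The side view shows the lid's front raised, with its edge near (290,345), and the handle held. Forces are small, so I'll go on.

>>> servo_tool(commands=[{"dp": [0.62, -0.1, 1.33], "twist": 0}, {"dp": [1.33, -0.2, 2.61], "twist": 0}, {"dp": [2.13, -0.32, 3.84], "twist": 0}, {"dp": [3.01, -0.45, 5.0], "twist": 0}, {"dp": [3.96, -0.59, 6.11], "twist": 0}, {"dp": [5.0, -0.74, 7.14], "twist": 0}, {"dp": [6.1, -0.9, 8.1], "twist": 0}, {"dp": [7.26, -1.07, 8.98], "twist": 0}, {"dp": [8.48, -1.25, 9.77], "twist": 0}, {"dp": [9.76, -1.44, 10.48], "twist": 0}, {"dp": [11.08, -1.63, 11.09], "twist": 0}, {"dp": [12.43, -1.83, 11.61], "twist": 0}])

```text
t: 7.95
eef_pos: [0.5279, -0.2599, 0.2517]
tcp_rot: [[0.989, -0.146, 0.002], [-0.146, -0.989, -0.0], [0.002, -0.0, -1.0]]
force: [-2.5, 0.8, 1.6]
opening: 0.123
```

>>> servo_tool(commands=[{"dp": [0.7, -0.1, 0.22], "twist": 0}, {"dp": [1.4, -0.21, 0.42], "twist": 0}, {"dp": [2.1, -0.31, 0.6], "twist": 0}, {"dp": [2.81, -0.42, 0.75], "twist": 0}, {"dp": [3.5, -0.52, 0.87], "twist": 0}, {"dp": [4.25, -0.63, 0.97], "twist": 0}, {"dp": [5.0, -0.74, 1.04], "twist": 0}, {"dp": [5.7, -0.84, 1.09], "twist": 0}, {"dp": [6.4, -0.95, 1.1], "twist": 0}, {"dp": [7.15, -1.05, 1.11], "twist": 0}, {"dp": [7.88, -1.16, 1.08], "twist": 0}, {"dp": [7.88, -1.16, 1.08], "twist": 0}])

```text
t: 9.45
eef_pos: [0.6064, -0.2713, 0.26]
tcp_rot: [[0.989, -0.145, 0.001], [-0.145, -0.989, -0.001], [0.001, 0.001, -1.0]]
force: [-0.9, -1.3, 4.0]
opening: 0.127
```

```bash
python3 - <<'E'
from station import *
import cv2
c=read_camera("side");cv2.imwrite("pics/s5.png",c["img"])
c=read_camera("top");cv2.imwrite("pics/t5.png",c["img"])
c=read_camera("wrist");cv2.imwrite("pics/w5.png",c["img"])
o=get_obs();print(o['eef_pos'],o['force'],o['wrist_torque'])
E
```

```text
[ 0.60562184 -0.27112243  0.26012341] [-0.28932992 -1.11939059  2.3535584 ] [-0.17252063  0.11316213 -0.00021699]
```

View pics/s5.png

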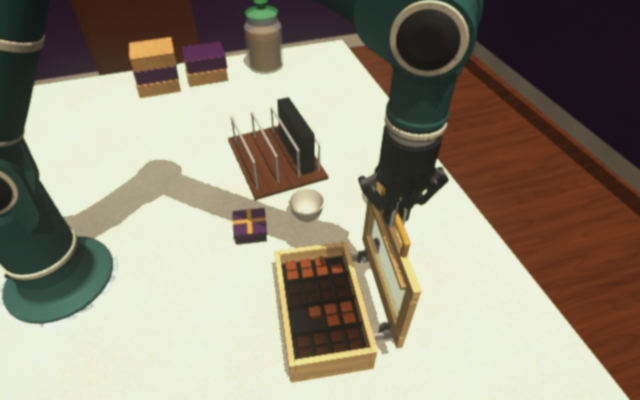

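View pics/t5.png

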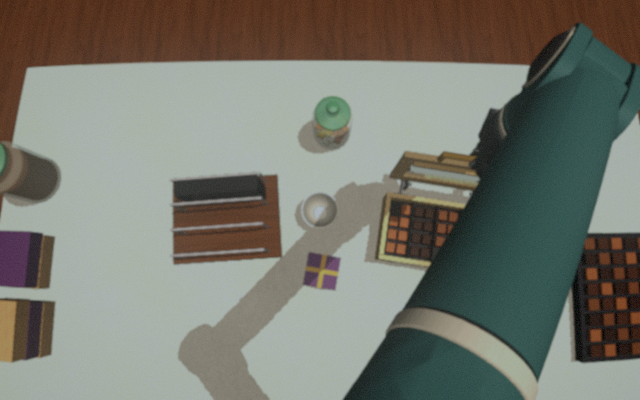

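View pics/w5.png

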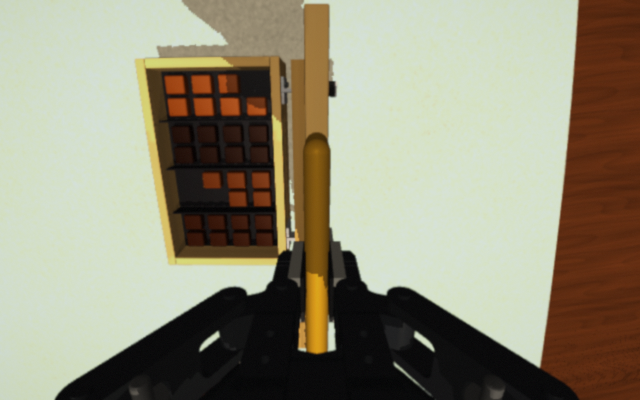

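The side view shows the lid upright at (390,280), and the wrist view shows it edge-on at column 316. The bar is at column 316 too, so the lid is vertical. Its top face points away from the robot. Next I'll lift it straight up.

>>> servo_tool(commands=[{"dp": [0, 0, 0.5], "twist": 0}, {"dp": [0, 0, 1.0], "twist": 0}, {"dp": [0, 0, 1.5], "twist": 0}, {"dp": [0, 0, 2.0], "twist": 0}, {"dp": [0, 0, 2.5], "twist": 0}, {"dp": [0, 0, 3.0], "twist": 0}, {"dp": [0, 0, 3.0], "twist": 0}, {"dp": [0, 0, 3.0], "twist": 0}])

```text
t: 10.6
eef_pos: [0.6056, -0.271, 0.2901]
tcp_rot: [[0.989, -0.146, -0.0], [-0.146, -0.989, 0.0], [-0.0, -0.0, -1.0]]
force: [-0.2, 0.5, -4.3]
opening: 0.123
```

```bash
python3 - <<'E'
from station import *
import cv2
c=read_camera("side");cv2.imwrite("pics/s6.png",cv2.resize(c["img"][150:390,250:470],None,fx=2.5,fy=2.5))
o=get_obs();print(o['eef_pos'],o['force'],o['wrist_torque'])
E
```

```text
[ 0.60555756 -0.27091339  0.29004342] [ 0.14806839  0.40139233 -5.15964756] [ 0.0489676  -0.01617308  0.00822402]
```

View pics/s6.png

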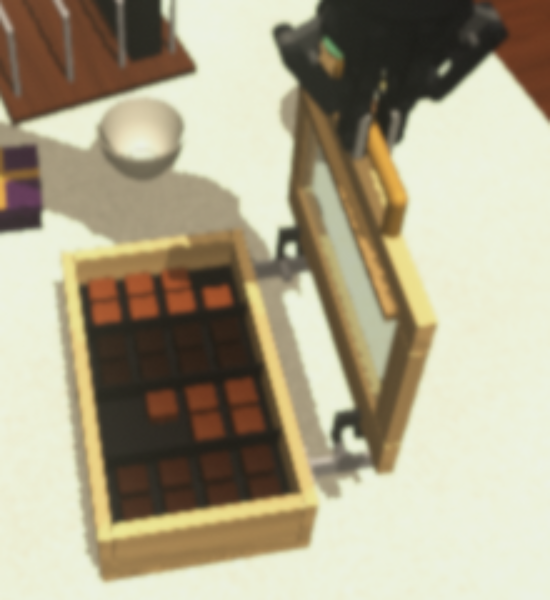

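The lid is off the pins: both hooks are free and the wrist carries about 4.5 N. I'll raise it further and start across.

>>> servo_tool(commands=[{"dp": [0, 0, 1.0], "twist": 0}, {"dp": [0, 0, 3.0], "twist": 0}, {"dp": [0, 0, 5.0], "twist": 0}, {"dp": [0, 0, 7.0], "twist": 0}, {"dp": [0, 0, 9.0], "twist": 0}, {"dp": [-0.2, 0.6, 10.0], "twist": 0.01}, {"dp": [-0.5, 2, 10.0], "twist": 0.02}, {"dp": [-1, 4, 10.0], "twist": 0.03}, {"dp": [-1.7, 6.5, 10.0], "twist": 0.045}, {"dp": [-2.4, 9.5, 10.0], "twist": 0.06}, {"dp": [-3.2, 12.5, 10.0], "twist": 0.075}, {"dp": [-3.9, 15.5, 10.0], "twist": 0.09}])

```text
t: 12.15
eef_pos: [0.5656, -0.1137, 0.3895]
tcp_rot: [[0.999, -0.054, -0.001], [-0.054, -0.999, 0.001], [-0.001, -0.001, -1.0]]
force: [-0.7, 0.6, -3.8]
opening: 0.123
```

>>> servo_tool(commands=[{"dp": [-0.8, 3, 0], "twist": 0.02}, {"dp": [-1.5, 6, 0], "twist": 0.035}, {"dp": [-2.3, 9, 0], "twist": 0.05}, {"dp": [-3.1, 12, 0], "twist": 0.065}, {"dp": [-3.9, 15, 0], "twist": 0.08}, {"dp": [-4.7, 18, 0], "twist": 0.095}, {"dp": [-5.5, 21, 0], "twist": 0.11}, {"dp": [-6.3, 24, 0], "twist": 0.12}, {"dp": [-7.1, 27, 0], "twist": 0.13}, {"dp": [-7.7, 29.5, 0], "twist": 0.136}, {"dp": [-8.2, 31.5, 0], "twist": 0.14}, {"dp": [-8.5, 33, 0], "twist": 0.144}])

```text
t: 13.65
eef_pos: [0.4808, 0.2151, 0.39]
tcp_rot: [[0.996, 0.089, -0.001], [0.089, -0.996, -0.0], [-0.001, 0.0, -1.0]]
force: [-0.1, -1.1, -4.6]
opening: 0.125
```

>>> servo_tool(commands=[{"dp": [-0.1, 0.7, 0], "twist": 0}, {"dp": [-0.1, 1.1, 0], "twist": 0}, {"dp": [-0.1, 1.1, 0], "twist": 0}, {"dp": [-0.1, 1.1, 0], "twist": 0}, {"dp": [-0.1, 1.1, 0], "twist": 0}])

```text
t: 14.28
eef_pos: [0.4808, 0.2244, 0.3903]
tcp_rot: [[0.996, 0.087, 0.0], [0.087, -0.996, -0.0], [0.0, 0.0, -1.0]]
force: [-0.1, -0.2, -4.9]
opening: 0.121
```

```bash
python3 - <<'E'
from station import *
import cv2
c=read_camera("side");cv2.imwrite("pics/s7.png",c["img"])
c=read_camera("top");cv2.imwrite("pics/t7.png",c["img"])
c=read_camera("wrist");cv2.imwrite("pics/w7.png",c["img"])
o=get_obs();print(o['eef_pos'],o['force'],o['wrist_torque'],o['tcp_rot'][:,0],o['t'])
E
```

```text
[0.48071877 0.22469034 0.39030232] [-0.17070207  0.82780563 -4.27804938] [-0.03967405 -0.01440406 -0.03530621] [9.96167164e-01 8.74698807e-02 4.46588318e-05] 14.425
```

View pics/s7.png

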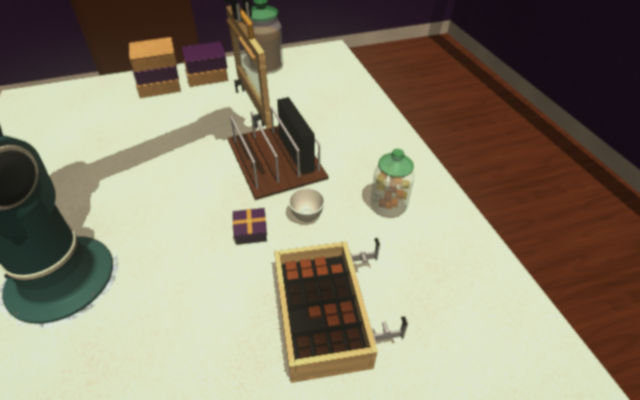

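View pics/t7.png

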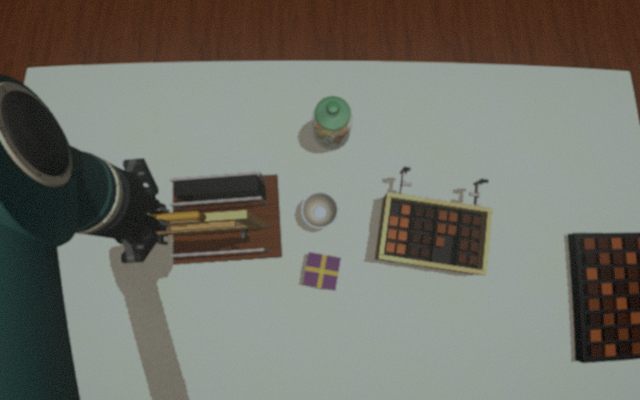

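View pics/w7.png

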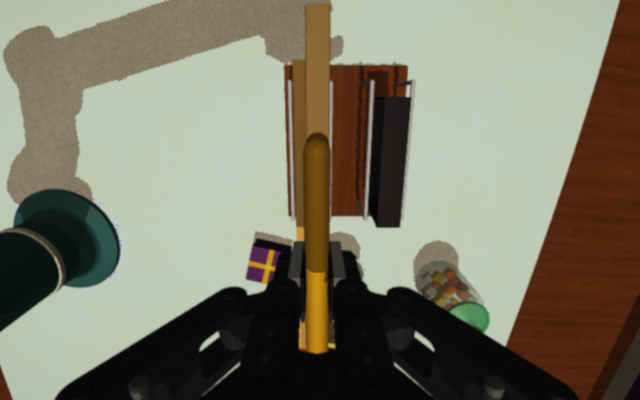

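```bash
python3 - <<'E'
from station import *
from h import *
import cv2
T=read_camera("top");S=read_camera("side");t=setup(T);s=setup(S)
ux=np.array([.9962,.0875,0]);uy=np.array([-.0875,.9962,0]);h=np.array([.4807,.2247,.404])
hin=h-.012*ux-[0,0,.21]
P=[hin-.08*uy-[0,0,.014]+.011*k*ux for k in(-1,0,1)]+[hin+.08*uy-[0,0,.014]]+[hin+y*uy+.018*ux+[0,0,.006] for y in(-.12,)]
P+= [hin-.12*uy+.018*ux+[0,0,.182]]
print(np.round(P,3));a=proj(t,P);b=proj(s,P);print(a,b)
for im,c,o,n,f in((T["img"],a,(150,160),"t8",5),(S["img"],b,(215,0),"s8",4)):
    w=(140,110) if n=="t8" else (125,145)
    q=cv2.resize(im[o[1]:o[1]+w[1],o[0]:o[0]+w[0]],None,fx=f,fy=f,interpolation=cv2.INTER_CUBIC)
    for p in c: cv2.circle(q,tuple(int(round((p[i]-o[i]+.5)*f)) for i in(0,1)),3,(255,0,255),1)
    cv2.imwrite(f"pics/{n}.png",q)
E
```

```text
[[0.465 0.143 0.18 ]
 [0.476 0.144 0.18 ]
 [0.487 0.145 0.18 ]
 [0.462 0.303 0.18 ]
 [0.497 0.106 0.2  ]
 [0.497 0.106 0.376]]
[[246.89182359 239.60737226]
 [246.65907318 233.91661644]
 [246.43033318 228.25227184]
 [166.151155   239.33366749]
 [265.21474608 222.06889049]
 [247.27616682 208.55937603]] [[253.57115952 127.75383822]
 [258.22682742 126.62345525]
 [262.85394096 125.50018681]
 [238.72781923  91.40248365]
 [270.86097512 127.33587335]
 [264.32218863  51.59301576]]
```

View pics/t8.png

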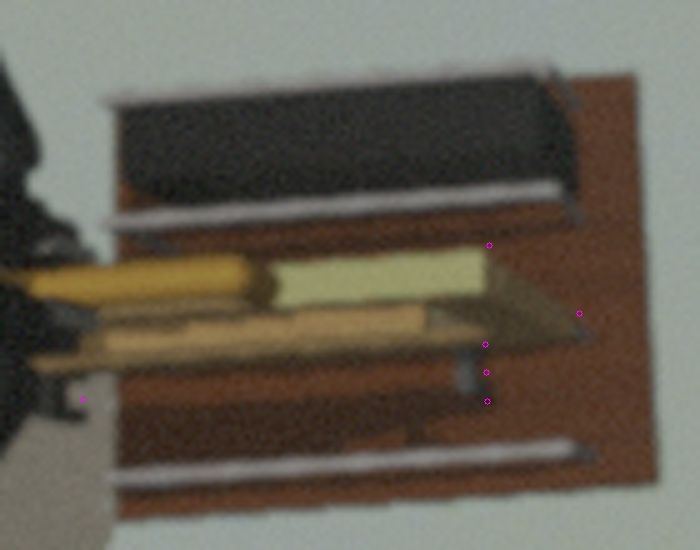

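View pics/s8.png

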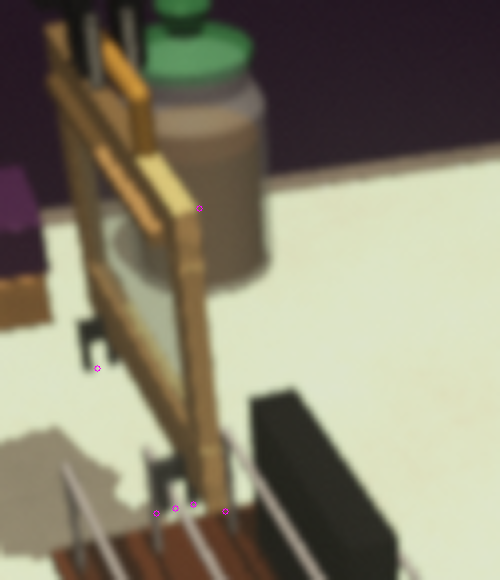

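The projected hook and panel points match the pictures within about 2–3 mm, and the hooks hang between the front and middle hoops with roughly 10 mm on each side. I'll lower it.

>>> servo_tool(commands=[{"dp": [0, 0, -1], "twist": 0}, {"dp": [0, 0, -2.5], "twist": 0}, {"dp": [0, 0, -4], "twist": 0}, {"dp": [0, 0, -5.5], "twist": 0}, {"dp": [0, 0, -7], "twist": 0}, {"dp": [0, 0, -8.5], "twist": 0}, {"dp": [0, 0, -9.5], "twist": 0}, {"dp": [0, 0, -10], "twist": 0}, {"dp": [0, 0, -10], "twist": 0}])

```text
t: 15.65
eef_pos: [0.4807, 0.225, 0.2902]
tcp_rot: [[0.996, 0.088, -0.0], [0.088, -0.996, -0.0], [-0.0, 0.0, -1.0]]
force: [-0.4, 0.8, -4.2]
opening: 0.119
```

```bash
python3 - <<'E'
from station import *
import cv2
T=read_camera("top")["img"];S=read_camera("side")["img"]
cv2.imwrite("pics/t9.png",cv2.resize(T[160:270,150:290],None,fx=5,fy=5,interpolation=cv2.INTER_CUBIC))
cv2.imwrite("pics/s9.png",cv2.resize(S[60:205,215:340],None,fx=4,fy=4,interpolation=cv2.INTER_CUBIC))
o=get_obs();print(o['eef_pos'],o['force'])
E
```

```text
[0.48098447 0.22504249 0.29075473] [-2.36716752e-03  9.36429689e-02 -3.92494061e+00]
```

View pics/t9.png

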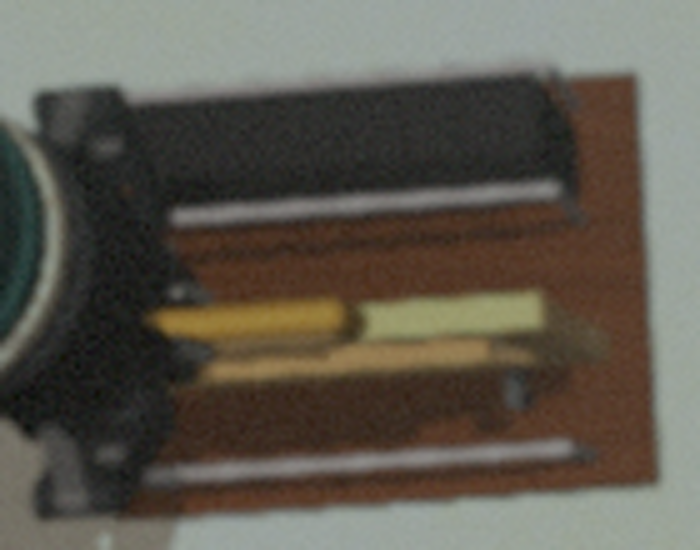

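View pics/s9.png

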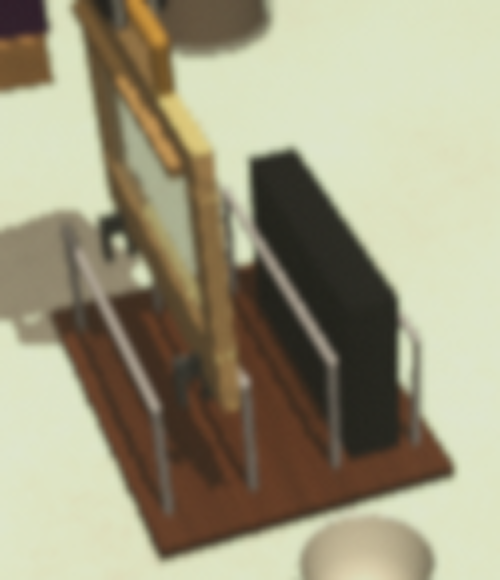

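The hooks are now below the hoop tops, between the front and middle hoops, and touch nothing. I'll carry on and slow down near the floor.

>>> servo_tool(commands=[{"dp": [0, 0, -1], "twist": 0}, {"dp": [0, 0, -2.2], "twist": 0}, {"dp": [0, 0, -3.4], "twist": 0}, {"dp": [0, 0, -4.4], "twist": 0}, {"dp": [0, 0, -5.2], "twist": 0}, {"dp": [0, 0, -5.7], "twist": 0}, {"dp": [0, 0, -6.0], "twist": 0}, {"dp": [0, 0, -6.2], "twist": 0}, {"dp": [0, 0, -6.4], "twist": 0}, {"dp": [0, 0, -6.4], "twist": 0}])

```text
t: 17.0
eef_pos: [0.4806, 0.2249, 0.2263]
tcp_rot: [[0.996, 0.088, 0.0], [0.088, -0.996, -0.0], [0.0, 0.0, -1.0]]
force: [-0.2, 0.0, -4.6]
opening: 0.126
```

>>> servo_tool(commands=[{"dp": [0, 0, -0.1], "twist": 0}, {"dp": [0, 0, -0.2], "twist": 0}, {"dp": [0, 0, -0.3], "twist": 0}, {"dp": [0, 0, -0.3], "twist": 0}])

```text
t: 17.5
eef_pos: [0.4811, 0.2248, 0.2236]
tcp_rot: [[0.996, 0.088, 0.001], [0.088, -0.996, 0.0], [0.001, -0.0, -1.0]]
force: [0.2, -1.8, -1.8]
opening: 0.127
```

>>> servo_tool(commands=[{"dp": [0, 0, -0.05], "twist": 0}, {"dp": [0, 0, -0.1], "twist": 0}, {"dp": [0, 0, -0.1], "twist": 0}])

```text
t: 17.88
eef_pos: [0.4818, 0.2249, 0.2234]
tcp_rot: [[0.996, 0.087, 0.002], [0.087, -0.996, 0.001], [0.003, -0.001, -1.0]]
force: [1.0, -1.9, 4.0]
opening: 0.121
```

```bash
python3 - <<'E'
from station import *
import cv2
S=read_camera("side")["img"]
cv2.imwrite("pics/s10.png",cv2.resize(S[60:205,215:340],None,fx=4,fy=4,interpolation=cv2.INTER_CUBIC))
o=get_obs();print(o['eef_pos'],o['force'])
E
```

```text
[0.48180661 0.22492145 0.22344956] [ 1.45973097 -1.9323209   5.73754516]
```

View pics/s10.png

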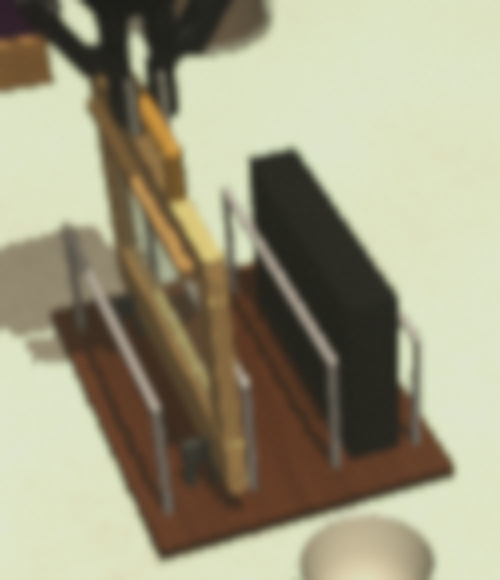

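The lid's hooks are on the rack floor and the wrist now reads +5 N. While still holding, I'll ease it back onto the middle hoop so that it won't drop when released.

>>> servo_tool(commands=[{"dp": [0, 0, 0.1], "twist": 0}, {"dp": [0.3, 0.03, 0.1], "twist": 0}, {"dp": [0.6, 0.05, 0.1], "twist": 0}, {"dp": [0.9, 0.08, 0.08], "twist": 0}, {"dp": [1.2, 0.11, 0.06], "twist": 0}, {"dp": [1.4, 0.12, 0.05], "twist": 0}, {"dp": [1.6, 0.14, 0.03], "twist": 0}, {"dp": [1.6, 0.14, 0.03], "twist": 0}])

```text
t: 18.92
eef_pos: [0.4969, 0.2264, 0.2225]
tcp_rot: [[0.996, 0.088, 0.0], [0.088, -0.996, 0.0], [0.0, -0.0, -1.0]]
force: [0.6, -1.8, 1.6]
opening: 0.123
```

>>> servo_tool(commands=[{"dp": [0.15, 0.01, -0.01], "twist": 0}, {"dp": [0.3, 0.03, -0.02], "twist": 0}, {"dp": [0.4, 0.04, -0.03], "twist": 0}, {"dp": [0.4, 0.04, -0.03], "twist": 0}])

```text
t: 19.42
eef_pos: [0.5005, 0.2268, 0.2223]
tcp_rot: [[0.996, 0.088, -0.0], [0.088, -0.996, -0.0], [-0.0, -0.0, -1.0]]
force: [-1.0, -2.1, 3.6]
opening: 0.121
```

```bash
python3 - <<'E'
from station import *
import cv2
S=read_camera("side")["img"]
cv2.imwrite("pics/s11.png",cv2.resize(S[60:205,215:340],None,fx=4,fy=4,interpolation=cv2.INTER_CUBIC))
o=get_obs();print(o['eef_pos'],o['force'])
E
```

```text
[0.50042819 0.22677131 0.22223872] [-1.62179466 -1.22645426  2.48497392]
```

View pics/s11.png

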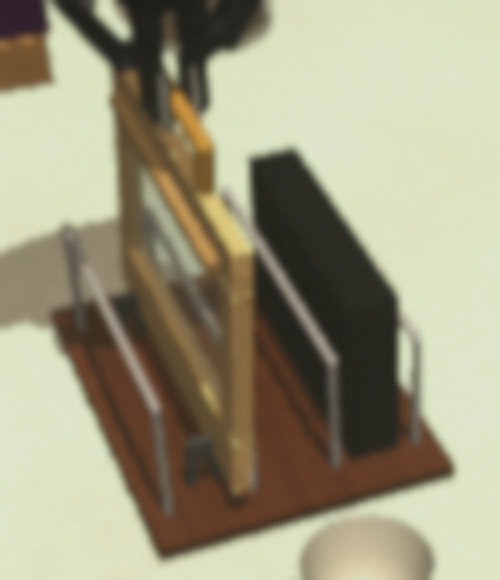

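>>> servo_tool(commands=[{"dp": [0.1, 0.01, -0.01], "twist": 0}, {"dp": [0.2, 0.02, -0.02], "twist": 0}, {"dp": [0.3, 0.03, -0.03], "twist": 0}, {"dp": [0.3, 0.03, -0.03], "twist": 0}])

```text
t: 19.98
eef_pos: [0.5034, 0.2271, 0.2218]
tcp_rot: [[0.996, 0.088, -0.001], [0.088, -0.996, -0.0], [-0.001, 0.0, -1.0]]
force: [-4.0, -0.5, 4.0]
opening: 0.112
```

The x force rises to -4 N, so the lid is resting against the hoop. I'll release it, then rise straight up.

>>> servo_tool(commands=[{"dp": [0, 0, 0], "twist": 0}, {"dp": [0, 0, 0], "twist": 0}, {"dp": [0, 0, 0], "twist": 0}, {"dp": [0, 0, 0], "twist": 0}, {"dp": [0, 0, 0], "twist": 0}, {"dp": [0, 0, 0], "twist": 0}], jaw=4)

```text
t: 20.72
eef_pos: [0.5037, 0.2271, 0.222]
tcp_rot: [[0.996, 0.088, 0.0], [0.088, -0.996, 0.0], [0.0, -0.0, -1.0]]
force: [0.4, 1.2, -0.4]
opening: 0.47
```

```bash
python3 - <<'E'
from station import *
import cv2
S=read_camera("side")["img"]
cv2.imwrite("pics/s12.png",cv2.resize(S[60:205,215:340],None,fx=4,fy=4,interpolation=cv2.INTER_CUBIC))
cv2.imwrite("pics/w12.png",read_camera("wrist")["img"])
o=get_obs();print(o['eef_pos'],o['force'],o['opening'])
E
```

```text
[0.50369279 0.22702873 0.22201721] [ 0.51881926 -0.0603952   0.69385351] 0.47219524619969155
```

View pics/s12.png

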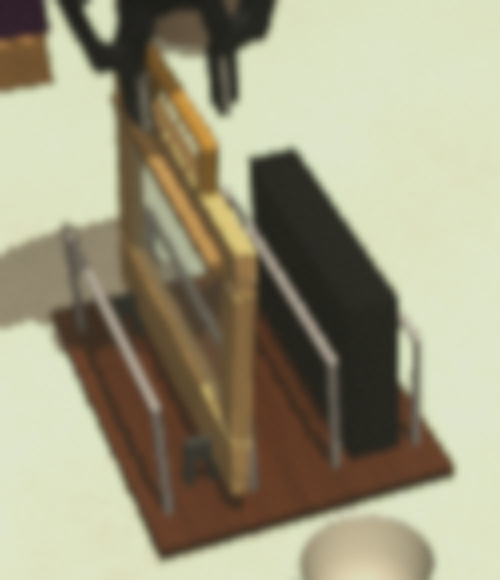

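View pics/w12.png

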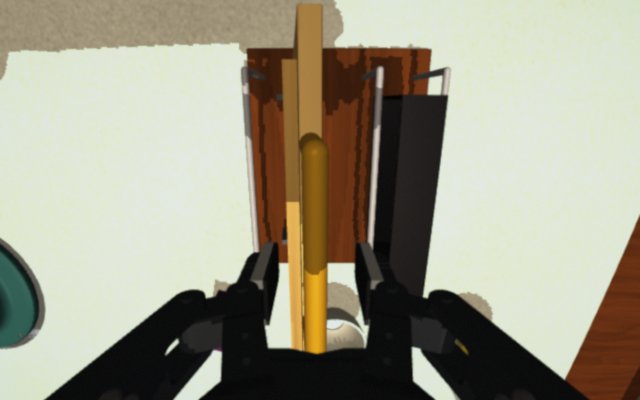

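The lid stands by itself, leaning slightly on the middle hoop, and the bar at column 314 is clear of both pads (277 and 357). I'll retreat upwards.

>>> servo_tool(commands=[{"dp": [0, 0, 1], "twist": 0}, {"dp": [0, 0, 2.5], "twist": 0}, {"dp": [0, 0, 4.5], "twist": 0}, {"dp": [0, 0, 7], "twist": 0}, {"dp": [0, 0, 10], "twist": 0}, {"dp": [0, 0, 13], "twist": 0}, {"dp": [0, 0, 15], "twist": 0}, {"dp": [0, 0, 15], "twist": 0}, {"dp": [0, 0, 15], "twist": 0}])

```text
t: 21.95
eef_pos: [0.5033, 0.2269, 0.3716]
tcp_rot: [[0.996, 0.088, -0.001], [0.088, -0.996, -0.0], [-0.001, 0.0, -1.0]]
force: [0.3, 0.0, -0.5]
opening: 0.47
```

```bash
python3 - <<'E'
from station import *
import cv2
for n in("side","top","wrist"): cv2.imwrite(f"pics/{n}13.png",read_camera(n)["img"])
o=get_obs();print(o['t'],o['eef_pos'],o['force'],o['opening'])
E
```

```text
22.1 [0.50323187 0.22684874 0.37105754] [-0.2722804   0.09427758 -0.94387055] 0.4669315589221189
```

View pics/side13.png

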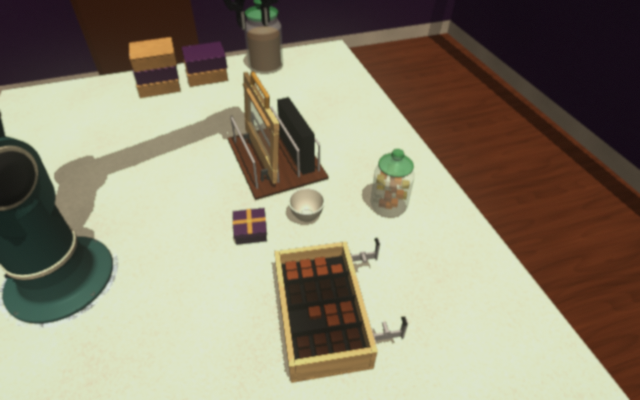

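View pics/top13.png

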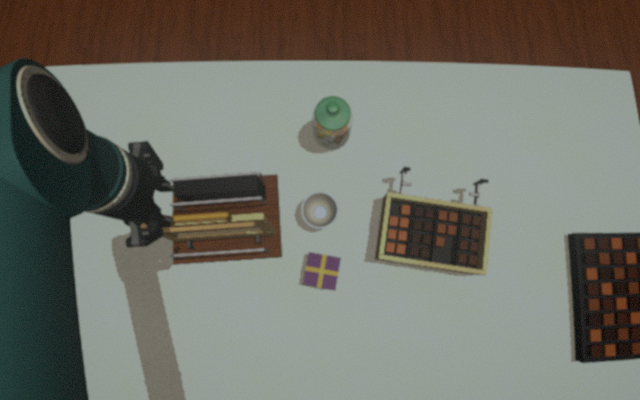

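View pics/wrist13.png

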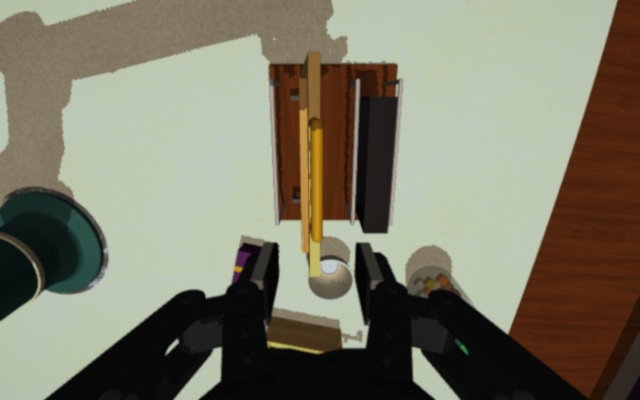

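The lid stands handle up in the front slot at side-view pixel (262,125), leaning on the middle hoop. The tray, jar, bowl and gift box are where they started, and the gripper is clear.

```bash
python3 -c "
from station import *
print(finish_job())"
```

```text
the job is handed in; nothing more can be done
None
```

The lid is off the case and standing handle up in the rack's front slot, and the job was handed in at about 22 s of the 61 s allowed. I swung it upright on its hinges, lifted it straight off the pins, carried it over and lowered it until it touched the rack floor. Then I eased it back onto the middle hoop before letting go.

**Last checks:**
- **Lid:** pictures after the release show it standing by itself, leaning a few degrees on the middle hoop.
- **Robot:** the gripper is about 10 cm clear above the handle, and the wrist force is back to roughly zero.
- **Other things:** the tray, jar, bowl and gift box appear unmoved, judged by eye in the pictures.
- **Forces:** the wrist readings I saw stayed under about 7 N.

**What failed or disagreed:**
- One move was refused because I left out the twist values; I resent it, and nothing else was affected.
- Before lowering, the lid's lower edge appeared 2–3 mm nearer the robot than I had worked out, within the roughly 10 mm of room on each side.
- The measured handle height was 79 mm against the stated 76 mm; I used 76 mm and the grasp held.

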